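Pack the small rotor's parts into the accessory tray

TASK

The small centrifuge rotor is going into storage: gather its four parts into the accessory tray, each down on the floor of the pocket made for it - the smaller lid flat in the wide round recess, the narrow tube adapter upright in the small deep round one, the grease pot upright in the middle-sized round one, and the T-handled key flat and lengthwise in the rectangular one. Set each part down rather than dropping it. The large rotor is still in use, so leave its bigger lid and wider adapter where they are.

Things in the scene. Friction and masses are not known exactly. Their poses are not given: they have to be found in the camera images.
- small_lid: Lid of the small rotor, loose on the bench: flat aluminium disc 84 mm across, 6 mm thick, with an upright round black knurled knob in the middle, 28 mm across (30 over the knurling), its top 30 mm above the underside. Origin: centre of the underside; z up. About 110 g. Lift by the knob.
- narrow_sleeve: Tube adapter of the small rotor, loose, standing upright: white plastic sleeve, outside 29 mm across, 70 mm tall, with a 17 mm bore open at the top. Origin: centre of the underside; z up. About 45 g.
- grease_pot: Pot of rotor grease, loose, standing: squat closed jar 44 mm across (46 over the ribs of the cap), 36 mm tall, white with a white ribbed screw cap. Origin: centre of the underside; z up. About 60 g.
- key: T-handled rotor key lying flat, loose, 84 mm long, about 70 g. Origin: middle of its length, at bench level; x along the shaft to the socket end, z up. Black cross handle 56 wide, 14 thick, at x = -35 mm, its collar to x = -16; bare square steel shaft, 8 mm wide, from -16 to +24 (grip here), axis 7 mm up; steel socket 14 mm thick from +24 to +42.
- large_lid: Look-alike that stays: lid of the large rotor, same make as the small lid but 110 mm across, 6 mm thick, knob 38 mm across, 30 mm tall in all. Loose on the bench. Origin: centre of the underside.
- wide_sleeve: Look-alike that stays: tube adapter of the large rotor, white plastic sleeve like the narrow one but 40 mm across, bore 29 mm, 70 mm tall. Loose, standing. Origin: centre of the underside.
- lid_pocket: Fixed grey insert, 108 x 108 x 26 mm, one of four set two by two (110 mm pitch) in a fixed white tray, 244 mm square, rim 34 mm above the bench. Insert top 30 mm above the bench. Origin: centre of its underside, 4 mm above the bench; z up. In it, central, floor lined dark: the widest round recess, 98 mm across, 8 mm deep (floor 18 mm above the origin): for the small lid.
- sleeve_pocket: Fixed grey insert, 108 x 108 x 26 mm, one of four set two by two (110 mm pitch) in a fixed white tray, 244 mm square, rim 34 mm above the bench. Insert top 30 mm above the bench. Origin: centre of its underside, 4 mm above the bench; z up. In it, central, floor lined dark: the narrowest and deepest round recess, 46 mm across, 20 mm deep (floor 6 mm above the origin): for the narrow sleeve.
- pot_pocket: Fixed grey insert, 108 x 108 x 26 mm, one of four set two by two (110 mm pitch) in a fixed white tray, 244 mm square, rim 34 mm above the bench. Insert top 30 mm above the bench. Origin: centre of its underside, 4 mm above the bench; z up. In it, central, floor lined dark: the middle-sized round recess, 60 mm across, 8 mm deep (floor 18 mm above the origin): for the grease pot.
- key_pocket: Fixed grey insert, 108 x 108 x 26 mm, one of four set two by two (110 mm pitch) in a fixed white tray, 244 mm square, rim 34 mm above the bench. Insert top 30 mm above the bench. Origin: centre of its underside, 4 mm above the bench; z up. In it, central, floor lined dark: a rectangular recess, 100 (x) by 76 mm (y), 10 mm deep (floor 16 mm above the origin): for the key (handle at either end).
Things that resemble listed ones, but are neither listed nor needed, are in the scene too. What is shaped like the key_pocket but blue is not meant.

How it is judged:
By the outcome, as a careful person would: the job done as asked, in the order asked, and still so for the second after the job is handed in, with the robot touching nothing.
It also fails if it takes over 109 s, if anything falls off the work surface, if the arm or the gripper's body presses on something with over 40 N, if the wrist force passes 120 N, or if a joint passes its speed limit or range.

ROBOT

A 6-joint arm with a two-finger parallel gripper is mounted at the origin on the work surface. World frame = base frame: x ahead of the robot, y to its left, z up, the work surface at z = 0. Lengths are in mm, angles in degrees, forces in N, time in s.
With the tool pointing down it reaches from about 300 to 850 mm from the base axis. Payload 4.2 kg.
Tool frame: the origin (TCP) lies between the finger pads; the fingertips stand 14 mm ahead of it and the grasp point (between the pads) lies 5 mm behind it; z points along the fingers, y is the line along which they close (so a half turn about z gives the same grasp; the last joint's range is limited). The gripper opens to 91 mm and grips with 3 to 60 N. Pads are 32 mm wide; open, the fingers measure 118 mm over their backs; the gripper's body (76 mm by 178 mm) begins 60 mm behind the grasp point.
Start: joints at [-69.672, 18.312, 89.639, -0, 72.044, -1.146], TCP at [210.503, -535.098, 227.976] pointing down, gripper open.
Joint ranges: [-177.97, 177.97], [-48.28, 115.42], [12.27, 149.76], [-77.06, 257.06], [2.81, 150.46], [-146.56, 146.56]. Speed limits (degrees/s): [147.25, 147.25, 180, 180, 180, 180].

INTERFACE

Orientations are given as [roll, pitch, yaw] about the fixed x, y, z axes, in that order (R = Rz(yaw) Ry(pitch) Rx(roll)).
In Python, from workcell import * gives the robot as it stands. The module is installed in compiled form; this text tells all that it offers.
- The arm moves only by the tool send_rows, never from a script. Its argument "deltas" is a list of rows, each a list of 2 entries, a list of its own where there are three numbers: the shift along the tool's x, y, z normalised to -1 to 1, where 1 is 0.5 m, then the turn, a rotation vector about the tool's x, y, z normalised to -1 to 1, where 1 is 0.5 rad. A call has 1 to 10 rows; each row shifts and turns the commanded pose from where the row before left it, along the tool's axes as they then stand; what a row does not reach is not made up. A row lasts 1/10 s, in which the tool goes at most 50 mm and 8.59 degrees, less where a joint would pass 70% of its speed; a pose out of reach is approached as far as the arm can. A call with a number of a shift or a turn outside -1 to 1 is refused whole. A call with a gripper value outside its range is refused whole. "grip" is the closure, from 0 (fully open) to 1 (shut), set as the call begins (left out, the last holds). The fingers move at their own pace and stop on an object; "grip_force" is the grip in N (left out, the last holds). Time passes only in rows, so rows that do not move let the fingers close. It gives the time, the measured TCP pose, the force, the opening and the grip force at its end, in the units of the state.
- state(): the state, without advancing time (a new reading comes with each control period).
- grab_frame(name): name is "scene" or "side" or "wrist"; returns the picture (420x560x3 uint8, red, green, blue); there is no depth.
- calibration(name): a dict with "mtx" (3x3 intrinsics, pixels), "R" (3x3) and "t" (3): a world point X has camera coordinates R X + t. Camera axes: x right, y down, z forward; pixel columns grow to the right and rows downward; lengths in mm; the calibration is good to about 2 mm. The wrist camera is an equidistant fisheye: a pixel r from the principal point sees the ray r / f radians off the axis. A picture is of the moment at which its call begins: read the wrist's pose just before it. calibration takes no time and is no camera call; for the wrist camera it gives the pose at the moment of the call.
- job_done(): hands the job in; it is judged then, once.
Trained networks look in the newest picture that a camera, given by its name, has taken for a name from the list of things; names that differ only in an ending like _2 or _b are one class to them, and where a whole thing is asked for, a point or a joint stands for the part that bears it (a point fixed in the world has none). Each returns a list of dicts, best first, with "p" (0 to 1); they miss things now and then, are a little off and sometimes report something else, mostly with a low value. They report only what shows in the picture. A call takes as long as a camera call. They do not tell look-alikes from the thing itself.
- trace(camera, label): "pixels" (420x560 bool, what is visible of it) and "bbox" ([left, top, width, height] in pixels, round what is visible of it).
The state is a dict: "time_s": time; "qpos": joint angles; "qvel": joint speeds; "effort": joint torques, N m; "ee_pos": TCP position; "ee_rot": TCP orientation; "force": force on the tool from outside, world axes, zero at the start; "torque": the same for the moment, N m; "gripper_width": finger opening in mm; "gripper_force": force on a finger pad.
Only numpy, scipy, OpenCV 4.12 (cv2) and the standard library are available. Lean on these libraries where they do the work, as an engineer would, in place of code of your own. Each camera call takes 0.05 s, during which the arm holds its last target. There are 200 camera calls.

## Working session

There is one attempt and no reset: what is moved stays moved. The work goes in short steps, Python scripts to look and compute and a tool call to move; the robot and the scene stay as the last step left them, time stands still between calls to the robot, and variables do not carry over. Pictures are saved under pics/ and viewed, at most 18 in all, crops included, and the job is handed in when it is done.

Besides the shell and the picture viewer there is one more tool, called after "Call:" by a JSON object that holds its "method" and its "body", one argument or row to a line. send_rows: Moves the arm, as the interface text tells. Scaled input: -1 to 1 covers 0.5 m each way for a shift and 0.5 rad each way for a turn. Its arguments: {"type":"object","properties":{"deltas":{"type":"array","items":{"type":"array"}},"grip":{"type":"number"},"grip_force":{"type":"number"}},"required":["deltas"]}

```bash
mkdir -p pics
cat > h.py <<'E'
from workcell import *
import numpy as np, cv2
def shot(c,n):
    im=grab_frame(c); cv2.imwrite(f'pics/{n}.png',cv2.cvtColor(im,cv2.COLOR_RGB2BGR)); return im
def ray(c,uv,cal=None):
    k=cal or calibration(c); M=np.array(k['mtx']);R=np.array(k['R']);t=np.array(k['t'])
    x=(uv[0]-M[0,2])/M[0,0]; y=(uv[1]-M[1,2])/M[1,1]
    if c=='wrist':
        r=np.hypot(x,y); s=np.sin(r)/r if r>1e-9 else 1; d=np.array([x*s,y*s,np.cos(r)])
    else: d=np.array([x,y,1.])
    return -R.T@t, R.T@d
def at(c,uv,z,cal=None):
    o,d=ray(c,uv,cal); return o+d*(z-o[2])/d[2]
def proj(c,X,cal=None):
    k=cal or calibration(c); M=np.array(k['mtx']);p=np.array(k['R'])@X+np.array(k['t'])
    if c=='wrist':
        r=np.hypot(p[0],p[1]); th=np.arctan2(r,p[2]); a=p[:2]/r*th
    else: a=p[:2]/p[2]
    return np.array([M[0,0]*a[0]+M[0,2],M[1,1]*a[1]+M[1,2]])
E
python3 - <<'E'
from h import *
s=state(); print(s)
for c in('scene','side','wrist'):
    shot(c,c+'0'); k=calibration(c); print(c,np.array(k['mtx']).round(1).tolist(),(-np.array(k['R']).T@k['t']).round(0), np.array(k['R']).round(2).tolist())
E
```

```text
{'time_s': 0.0, 'qpos': array([-6.96735755e+01,  1.83517622e+01,  8.97067731e+01, -2.07058668e-03,
        7.20445462e+01, -1.14455256e+00]), 'qvel': array([ 0.01479352,  0.00681772,  0.0100017 , -0.01963772, -0.02164326,
        0.018698  ]), 'effort': array([ 1.16089272e-03, -4.12460268e+01, -2.31970274e+01,  7.26148998e-02,
        4.54123376e-02, -1.35059254e-04]), 'ee_pos': array([ 210.30059077, -534.63732414,  227.11656924]), 'ee_rot': array([-1.79896900e+02, -9.08427048e-05,  2.14716170e+01]), 'force': array([-0.37668465,  0.75911207,  0.27114665]), 'torque': array([ 0.01034924,  0.02551001, -0.02780567]), 'gripper_force': 0.0, 'gripper_width': 91.16443074608179}
scene [[447.4, 0.0, 281.8], [0.0, 447.4, 211.7], [0.0, 0.0, 1.0]] [ 752. -481.  925.] [[0.83, 0.55, 0.0], [0.46, -0.68, -0.57], [-0.31, 0.47, -0.82]]
side [[463.1, 0.0, 281.4], [0.0, 463.1, 220.0], [0.0, 0.0, 1.0]] [105. 774. 823.] [[-0.93, -0.37, -0.01], [-0.24, 0.63, -0.74], [0.28, -0.68, -0.68]]
wrist [[325.2, 0.0, 280.6], [0.0, 325.2, 208.2], [0.0, 0.0, 1.0]] [ 288. -505.  385.] [[0.37, -0.93, -0.0], [-0.89, -0.35, 0.29], [-0.27, -0.1, -0.96]]
```

View pics/scene0.png

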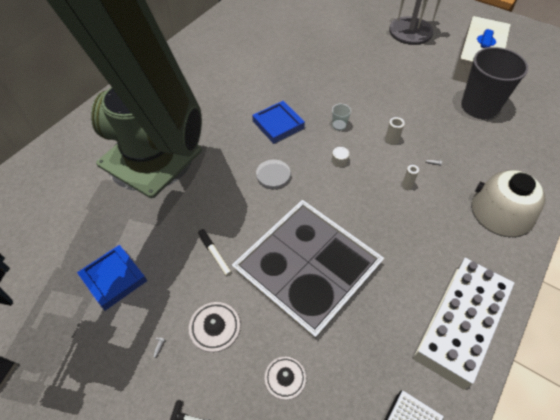

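View pics/side0.png

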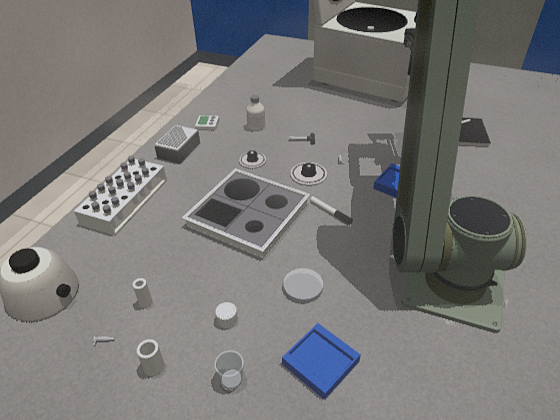

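View pics/wrist0.png

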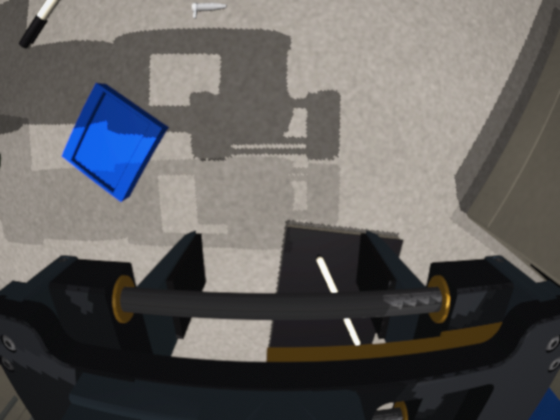

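Scene: tray is centred near (308,265), with sleeve recess (305,232), pot (273,264), key (342,259) and lid (311,295). Small lid is at (285,377), large at (214,325), narrow sleeve (411,176), wide (396,128), pot (340,156). The key shows in side at (302,138) and at the scene's bottom edge. The wrist view shows only a blue tray and clutter.

```bash
cat >> h.py <<'E'
from scipy.optimize import least_squares
def cyl(r,z0,z1,n=72):
    a=np.linspace(0,2*np.pi,n,endpoint=False); return np.vstack([np.c_[r*np.cos(a),r*np.sin(a),0*a+z] for z in(z0,z1)])
def hullc(P):
    h=cv2.convexHull(P.astype(np.float32)); m=cv2.moments(h); return np.array([m['m10'],m['m01']])/m['m00'],m['m00']
def maskc(m):
    P=np.argwhere(m)[:,::-1]; return hullc(P)
def fit(c,mask,model,cal=None,x0=None):
    cal=cal or calibration(c); m,A=maskc(mask); x0=at(c,m,20,cal)[:2] if x0 is None else x0
    f=lambda x: hullc(np.array([proj(c,p+[x[0],x[1],0],cal) for p in model]))[0]-m
    s=least_squares(f,x0,diff_step=1e-3); return s.x, A/hullc(np.array([proj(c,p+[*s.x,0],cal) for p in model]))[1]
MODEL={'small_lid':np.vstack([cyl(42,0,6),cyl(14.5,6,30)]),'narrow_sleeve':cyl(14.5,0,70),'grease_pot':cyl(22.5,0,36),'large_lid':np.vstack([cyl(55,0,6),cyl(19,6,30)]),'wide_sleeve':cyl(20,0,70)}
E
python3 - <<'E'
from h import *
np.set_printoptions(precision=1,suppress=True)
for c in('scene','side'):
    grab_frame(c); cal=calibration(c)
    for n in list(MODEL)+['key','lid_pocket','sleeve_pocket','pot_pocket','key_pocket']:
        for d in trace(c,n):
            m=d['pixels']
            if d['p']<.2 or m.sum()<20: continue
            if n in MODEL:
                x,r=fit(c,m,MODEL[n],cal); print(c,n,round(d['p'],2),d['bbox'],x,'area ratio',round(r,2))
            else:
                z=7 if n=='key' else 30
                P=np.array([at(c,u,z,cal)[:2] for u in np.argwhere(m)[:,::-1]])
                (q,wh,a)=cv2.minAreaRect(P.astype(np.float32))
                print(c,n,round(d['p'],2),d['bbox'],np.array(q),np.array(wh),round(a,1),'mean',P.mean(0))
E
```

```text
scene small_lid 0.89 [264.0, 356.6, 41.6, 40.7] [ 629.5 -279.5] area ratio 0.95
scene narrow_sleeve 0.72 [401.3, 163.5, 18.4, 29.0] [626.4 303.2] area ratio 0.92
scene grease_pot 0.58 [334.8, 148.2, 17.8, 21.6] [437.8 279.6] area ratio 0.82
scene grease_pot 0.57 [169.6, 401.6, 40.8, 18.4] [ 511.6 -440.7] area ratio 0.62
scene large_lid 0.94 [188.3, 301.7, 51.4, 49.2] [ 445.6 -275.6] area ratio 0.93
scene large_lid 0.66 [402.9, 165.5, 15.8, 27.1] [621.1 334.7] area ratio 0.24
scene wide_sleeve 0.62 [390.9, 115.1, 12.2, 29.5] [521.  431.9] area ratio 0.93
scene key 0.6 [168.3, 400.6, 41.7, 19.4] [ 513.6 -430.7] [74.3 33.8] 33.7 mean [ 503.1 -445.2]
scene lid_pocket 0.87 [276.5, 261.4, 71.1, 71.5] [ 585.2 -110. ] [110.6 111.6] 81.3 mean [ 585.6 -111.7]
scene sleeve_pocket 0.57 [274.8, 207.0, 61.1, 57.1] [492.1  14.8] [110.3 111.5] 81.6 mean [492.6  13.6]
scene sleeve_pocket 0.49 [310.4, 231.3, 65.1, 61.2] [601.1  -1.3] [109.8 110.1] 81.7 mean [601.7  -3.5]
scene pot_pocket 0.96 [239.0, 235.4, 68.9, 59.3] [476.3 -93.5] [112.4 111.9] 81.2 mean [477.2 -95.5]
scene key_pocket 0.92 [252.3, 9
[... 895 characters left out ...]
5] area ratio 1.28
side wide_sleeve 0.66 [135.1, 340.6, 28.5, 34.6] [519.5 425.1] area ratio 0.88
side key 0.57 [289.5, 131.4, 25.6, 11.1] [ 523.5 -445.6] [81.2 53.7] 18.4 mean [ 518.1 -447. ]
side lid_pocket 0.76 [216.2, 173.2, 52.2, 35.4] [ 578.6 -109.4] [110.7 111.2] 81.7 mean [ 577.4 -108.2]
side sleeve_pocket 0.76 [226.0, 208.6, 58.9, 40.5] [486.9  12. ] [107.8 108.8] 81.2 mean [485.9  13.8]
side key_pocket 0.89 [375.7, 163.7, 24.1, 35.0] [ 217.9 -296.8] [ 64.2 152.7] 7.2 mean [ 211.1 -289.4]
side key_pocket 0.86 [190.0, 197.1, 59.6, 32.1] [595.6  -2. ] [110.7 109.7] 80.3 mean [595.  -1.]
side key_pocket 0.86 [283.4, 325.1, 77.5, 72.1] [216.9 306.5] [121.8 115.3] 69.0 mean [215.8 309.7]
```

Call:
{"method": "send_rows", "body": {
  "deltas": [
    [[0.05,-0.009,0],[0,0,0]],
    [[0.08,-0.014,0],[0,0,0]],
    [[0.09,-0.016,0],[0,0,0]],
    [[0.09,-0.016,0],[0,0,0]],
    [[0.09,-0.016,0],[0,0,0]],
    [[0.09,-0.016,0],[0,0,0]],
    [[0.09,-0.016,0],[0,0,0]],
    [[0.09,-0.016,0],[0,0,0]],
    [[0.08,-0.014,0],[0,0,0]],
    [[0.05,-0.009,0],[0,0,0]]
  ]
}}

```text
time_s: 2.25
ee_pos: [559.2, -320.6, 227.7]
ee_rot: [-180.0, -0.0, 21.6]
force: [-0.3, 0.1, -0.0]
gripper_width: 90.9
gripper_force: 0.0
```

Call:
{"method": "send_rows", "body": {
  "deltas": [
    [[0.06,-0.01,0],[0,0,0]],
    [[0.05,-0.01,0],[0,0,0]],
    [[0,0,0],[0,0,0]]
  ]
}}

```text
time_s: 2.55
ee_pos: [606.7, -291.1, 227.3]
ee_rot: [-180.0, -0.1, 21.7]
force: [0.1, 0.3, 0.0]
gripper_width: 90.9
gripper_force: 0.0
```

```bash
cat >> h.py <<'E'
from scipy.spatial.transform import Rotation as Ro
np.set_printoptions(precision=1,suppress=True)
def Rt(): return Ro.from_euler('xyz',state()['ee_rot'],degrees=True)
def go(xyz,yaw=None):
    s=state(); d=Rt().inv().apply(np.array(xyz)-s['ee_pos'])/500
    print('now',s['ee_pos'],s['ee_rot'],'t',s['time_s'],'w',s['gripper_width'])
    print('to',np.array(xyz),'shift total',np.round(d,4))
    if yaw is not None:
        v=(Rt().inv()*Ro.from_euler('xyz',[180,0,yaw],degrees=True)).as_rotvec(); print('turn',np.round(v/.5,3))
def look(names,pic=None):
    cal=calibration('wrist'); im=shot('wrist',pic) if pic else grab_frame('wrist')
    for n in names:
        for d in trace('wrist',n):
            m=d['pixels']
            if d['p']<.3 or m.sum()<20: continue
            if n in MODEL:
                x,r=fit('wrist',m,MODEL[n],cal); print(n,round(d['p'],2),d['bbox'],x,'area',round(r,2))
            else:
                z=7 if n=='key' else 30
                P=np.array([at('wrist',u,z,cal)[:2] for u in np.argwhere(m)[:,::-1]])
                q,wh,a=cv2.minAreaRect(P.astype(np.float32)); print(n,round(d['p'],2),d['bbox'],np.array(q),np.array(wh),round(a,1))
    return im,cal
E
python3 - <<'E'
from h import *
look(['small_lid','lid_pocket','key_pocket','pot_pocket'],'w1')
s=state();print(s['ee_pos'],s['ee_rot'],s['qpos'],s['time_s'])
E
```

```text
small_lid 0.7 [244.7, 125.9, 72.7, 69.9] [ 628.6 -282.5] area 0.97
small_lid 0.55 [64.0, 174.5, 89.0, 85.3] [465.5 -84.3] area 2.24
lid_pocket 0.72 [83.6, 91.3, 108.9, 119.7] [ 583.7 -112.8] [113.1 114.3] 81.5
key_pocket 0.92 [26.5, 62.1, 87.8, 106.6] [599.7  -2.9] [111.1 111.8] 81.2
pot_pocket 0.92 [62.6, 172.1, 90.1, 89.2] [474.5 -96.7] [110.9 110.4] 82.1
[ 603.4 -293.9  228.1] [180.    0.   21.4] [-26.9  27.2  75.7  -0.   77.2  41.7] 2.8
```

View pics/w1.png

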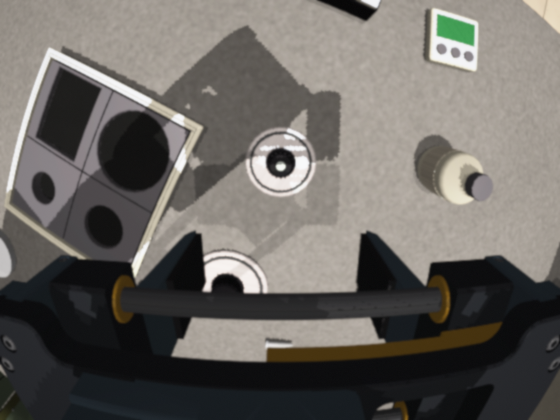

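The wrist picture shows the small lid at (280,162), the large lid at (230,275) and the tray at left: lid recess (134,150), key (68,113), pot (103,225), sleeve (43,187).

Run:
```python
from h import *
go([629,-281.5,90])
```

```text
now [ 603.4 -293.9  228.1] [180.    0.   21.4] t 2.8 w 91.16772415185292
to [ 629.  -281.5   90. ] shift total [ 0.1 -0.   0.3]
```

```bash
sed -i "s/np.round(d,4))/np.round(d,4).tolist())/; s/np.round(v\/.5,3))/np.round(v\/.5,3).tolist())/" h.py
```

Call:
{"method": "send_rows", "body": {
  "deltas": [
    [[0.014,-0.001,0.069],[0,0,0]],
    [[0.014,-0.001,0.069],[0,0,0]],
    [[0.014,-0.001,0.069],[0,0,0]],
    [[0.014,-0.001,0.069],[0,0,0]],
    [[0,0,0],[0,0,0]],
    [[0,0,0],[0,0,0]]
  ],
  "grip": 0.4,
  "grip_force": 30
}}

```text
time_s: 3.4
ee_pos: [629.1, -281.8, 90.4]
ee_rot: [-180.0, 0.0, 21.4]
force: [0.9, 0.4, 0.5]
gripper_width: 54.7
gripper_force: 0.0
```

Run:
```python
from h import *
im,cal=look(['small_lid'],'w2')
go([629,-281.5,23])
```

```text
small_lid 0.82 [229.0, 166.6, 105.7, 97.6] [ 629.  -282.4] area 0.96
now [ 630.4 -282.3   92.6] [179.8  -0.2  21.4] t 3.5 w 55.135192201845484
to [ 629.  -281.5   23. ] shift total [-0.0025, -0.0029, 0.1393]
```

View pics/w2.png

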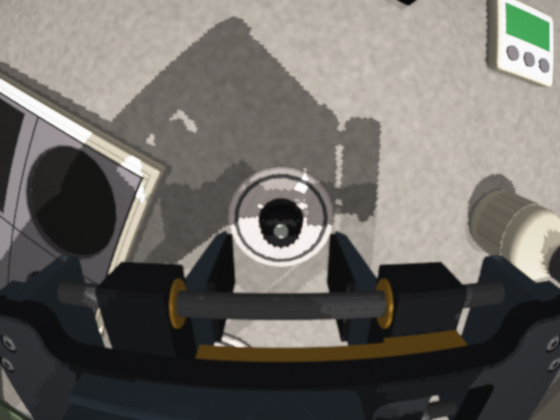

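The lid lies at (281,215), centred between the fingers.

Call:
{"method": "send_rows", "body": {
  "deltas": [
    [[-0.001,0,0.05],[0,0,0]],
    [[0,0,0.05],[0,0,0]],
    [[0,0,0.03],[0,0,0]],
    [[0,0,0.004],[0,0,0]],
    [[0,0,0],[0,0,0]]
  ]
}}

```text
time_s: 4.0
ee_pos: [629.7, -281.7, 24.0]
ee_rot: [179.9, -0.1, 21.5]
force: [0.6, 0.2, 0.8]
gripper_width: 54.8
gripper_force: 0.0
```

Call:
{"method": "send_rows", "body": {
  "deltas": [
    [[0,0,0],[0,0,0]],
    [[0,0,0],[0,0,0]],
    [[0,0,0],[0,0,0]],
    [[0,0,0],[0,0,0]],
    [[0,0,0],[0,0,0]],
    [[0,0,0],[0,0,0]],
    [[0,0,0],[0,0,0]]
  ],
  "grip": 1
}}

```text
time_s: 4.7
ee_pos: [629.4, -281.4, 23.6]
ee_rot: [180.0, -0.0, 21.5]
force: [0.2, 0.3, 5.2]
gripper_width: 27.1
gripper_force: 30.0
```

Call:
{"method": "send_rows", "body": {
  "deltas": [
    [[0,0,-0.02],[0,0,0]],
    [[0,0,-0.05],[0,0,0]],
    [[0,0,-0.06],[0,0,0]],
    [[0,0,-0.05],[0,0,0]],
    [[0,0,0],[0,0,0]]
  ]
}}

```text
time_s: 5.2
ee_pos: [631.2, -282.1, 117.0]
ee_rot: [179.7, -0.3, 21.5]
force: [1.6, 0.4, -0.9]
gripper_width: 27.3
gripper_force: 30.0
```

Run:
```python
from h import *
look(['small_lid','lid_pocket','key_pocket'],'w3')
go([583,-111,110])
```

```text
small_lid 0.6 [212.3, 185.0, 137.8, 105.8] [ 602.  -295.2] area 1.77
lid_pocket 0.76 [31.8, 120.2, 122.7, 155.5] [ 583.1 -112.3] [112.  111.8] 81.4
key_pocket 0.9 [0.0, 85.9, 58.3, 132.5] [597.9 -14. ] [ 89.8 110. ] 81.7
now [ 627.9 -280.7  110.8] [-179.8    0.2   21.5] t 5.4 w 27.301807922387745
to [ 583 -111  110] shift total [0.0407, -0.3486, 0.0024]
```

View pics/w3.png

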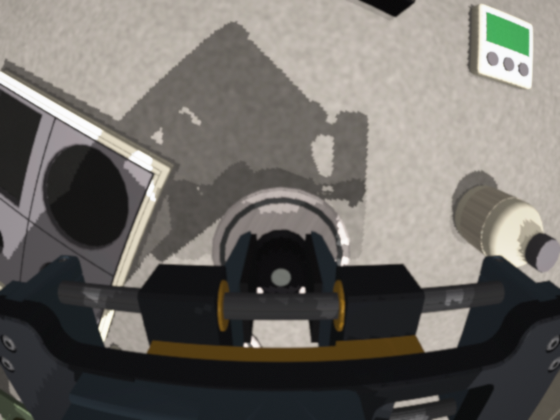

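Lid held level at (281,245); tray left, lid recess at (88,200).

Call:
{"method": "send_rows", "body": {
  "deltas": [
    [[0.004,-0.04,0],[0,0,0]],
    [[0.009,-0.08,0],[0,0,0]],
    [[0.009,-0.08,0],[0,0,0]],
    [[0.008,-0.08,0],[0,0,0]],
    [[0.008,-0.07,0],[0,0,0]],
    [[0,0,0],[0,0,0]],
    [[0,0,0],[0,0,0]]
  ]
}}

```text
time_s: 6.1
ee_pos: [582.1, -110.8, 111.7]
ee_rot: [-180.0, 0.1, 21.6]
force: [0.2, 0.1, -1.8]
gripper_width: 27.5
gripper_force: 30.0
```

Run:
```python
from h import *
im,cal=look(['lid_pocket','key_pocket','pot_pocket','sleeve_pocket'],'w4')
go([583,-111.5,45])
```

```text
lid_pocket 0.68 [189.8, 121.0, 184.1, 130.6] [ 583.3 -111.4] [108.4 111.6] 81.2
key_pocket 0.86 [83.4, 61.6, 172.9, 180.7] [599.3  -3.6] [110.4 111. ] 81.4
pot_pocket 0.85 [180.0, 244.9, 107.9, 100.3] [492.  -97.2] [120.5  51.3] 65.3
sleeve_pocket 0.79 [65.5, 181.7, 125.2, 143.9] [491.3  12.8] [109.8 110. ] 80.8
now [ 582.9 -112.5  112.5] [180.    0.   21.4] t 6.35 w 26.84871569108648
to [ 583.  -111.5   45. ] shift total [0.001, -0.0019, 0.135]
```

View pics/w4.png

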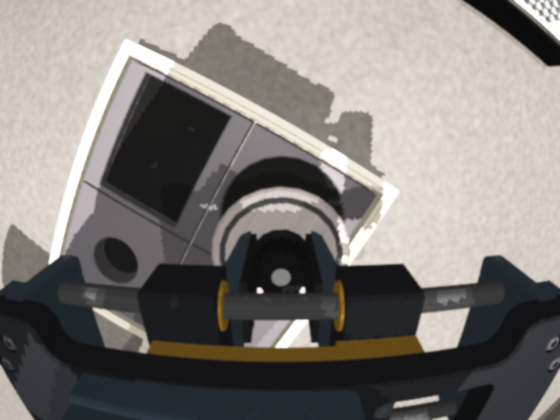

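Lid hangs over the lid recess at (283,200), centred; key recess corners are (148,73), (230,108), (178,223), (104,183).

Call:
{"method": "send_rows", "body": {
  "deltas": [
    [[0,0,0.05],[0,0,0]],
    [[0,0,0.05],[0,0,0]],
    [[0,0,0.02],[0,0,0]],
    [[0,0,0.01],[0,0,0]],
    [[0,0,0.004],[0,0,0]],
    [[0,0,0],[0,0,0]],
    [[0,0,0],[0,0,0]]
  ]
}}

```text
time_s: 7.05
ee_pos: [583.5, -111.6, 46.9]
ee_rot: [179.9, -0.1, 21.5]
force: [-0.5, -0.1, -1.5]
gripper_width: 27.4
gripper_force: 30.0
```

Call:
{"method": "send_rows", "body": {
  "deltas": [
    [[0,0,0.002],[0,0,0]],
    [[0,0,0],[0,0,0]],
    [[0,0,0],[0,0,0]]
  ]
}}

```text
time_s: 7.35
ee_pos: [583.2, -111.6, 45.6]
ee_rot: [179.9, -0.1, 21.5]
force: [0.3, 0.4, 1.5]
gripper_width: 27.1
gripper_force: 30.0
```

Run:
```python
from h import *
print([at('scene',u,30)[:2] for u in []])
s=state();print(s['force'],s['ee_pos'])
```

```text
[]
[0.3 0.4 1.5] [ 583.2 -111.6   45.6]
```

Call:
{"method": "send_rows", "body": {
  "deltas": [
    [[0,0,0.002],[0,0,0]],
    [[0,0,0],[0,0,0]],
    [[0,0,0],[0,0,0]]
  ]
}}

```text
time_s: 7.65
ee_pos: [583.3, -111.5, 45.6]
ee_rot: [179.9, -0.1, 21.5]
force: [-2.5, 0.0, 6.8]
gripper_width: 27.3
gripper_force: 30.0
```

Call:
{"method": "send_rows", "body": {
  "deltas": [
    [[0,0,0],[0,0,0]],
    [[0,0,0],[0,0,0]],
    [[0,0,0],[0,0,0]],
    [[0,0,0],[0,0,0]]
  ],
  "grip": 0.45
}}

```text
time_s: 8.05
ee_pos: [582.6, -111.4, 43.7]
ee_rot: [-180.0, 0.0, 21.5]
force: [-0.0, -0.1, 0.1]
gripper_width: 50.2
gripper_force: 0.0
```

Call:
{"method": "send_rows", "body": {
  "deltas": [
    [[0,0,-0.02],[0,0,0]],
    [[0,0,-0.05],[0,0,0]],
    [[0,0,-0.09],[0,0,0]],
    [[0,0,-0.09],[0,0,0]],
    [[0,0,-0.03],[0,0,0]],
    [[0,0,0],[0,0,0]]
  ]
}}

```text
time_s: 8.65
ee_pos: [584.5, -111.8, 187.9]
ee_rot: [179.8, -0.4, 21.5]
force: [0.4, 0.6, -1.1]
gripper_width: 50.1
gripper_force: 0.0
```

Run:
```python
from h import *
im,cal=look(['lid_pocket','key_pocket','narrow_sleeve'],'w5')
for m in [d['pixels'] for d in trace('wrist','small_lid')]:
    print('lid',fit('wrist',m,MODEL['small_lid']+[0,0,22],cal))
go([624.5,300,180])
```

```text
lid_pocket 0.87 [209.1, 123.3, 140.3, 140.6] [ 583.1 -111.4] [109.9 111.4] 81.5
key_pocket 0.78 [121.1, 73.9, 136.2, 143.4] [598.4  -3.4] [110.5 112.2] 81.8
narrow_sleeve 0.58 [1.1, 46.2, 13.7, 22.9] [630.2 264.3] area 0.23
lid (array([ 582.4, -112.1]), 0.9783870898126674)
lid (array([599.5,  -4.1]), 2.119689119982779)
now [ 581.7 -111.2  182.1] [-179.9    0.2   21.5] t 8.9 w 50.22325056989095
to [624.5 300.  180. ] shift total [0.3807, -0.734, 0.0045]
```

View pics/w5.png

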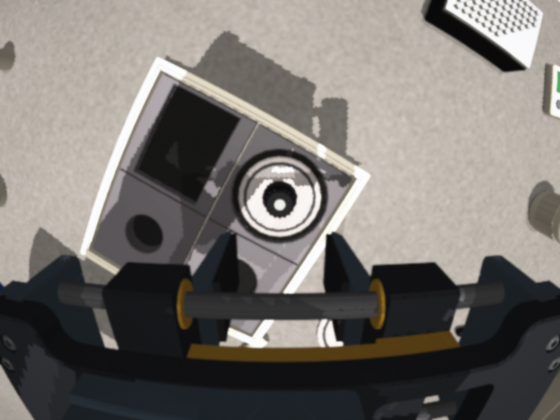

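Lid lies flat in its recess at (280,195), nothing disturbed.

Call:
{"method": "send_rows", "body": {
  "deltas": [
    [[0.022,-0.043,0],[0,0,0]],
    [[0.04,-0.078,0],[0,0,0]],
    [[0.043,-0.084,0],[0,0,0]],
    [[0.043,-0.084,0],[0,0,0]],
    [[0.043,-0.084,0],[0,0,0]],
    [[0.043,-0.084,0],[0,0,0]],
    [[0.043,-0.084,0],[0,0,0]],
    [[0.043,-0.084,0],[0,0,0]],
    [[0.038,-0.073,0],[0,0,0]],
    [[0.02,-0.038,0],[0,0,0]]
  ],
  "grip": 0.3
}}

```text
time_s: 9.9
ee_pos: [623.1, 303.7, 181.7]
ee_rot: [-180.0, 0.2, 21.6]
force: [0.5, -1.2, -0.1]
gripper_width: 63.9
gripper_force: 0.0
```

Call:
{"method": "send_rows", "body": {
  "deltas": [
    [[0,0,0],[0,0,0]],
    [[0,0,0],[0,0,0]]
  ]
}}

```text
time_s: 10.1
ee_pos: [623.3, 299.9, 182.2]
ee_rot: [179.9, 0.2, 21.5]
force: [-0.4, -0.4, 0.3]
gripper_width: 63.9
gripper_force: 0.0
```

Run:
```python
from h import *
look(['narrow_sleeve','wide_sleeve','grease_pot'],'w6')
go([624.5,300,100])
```

```text
narrow_sleeve 0.74 [268.7, 173.4, 28.6, 47.6] [625.3 298.8] area 0.93
wide_sleeve 0.64 [109.9, 214.8, 54.9, 47.9] [524.6 425.5] area 0.82
grease_pot 0.88 [226.7, 314.9, 36.1, 34.9] [439.2 275.5] area 0.67
now [623.9 298.8 183.8] [180.    0.   21.4] t 10.3 w 64.16527893254491
to [624.5 300.  100. ] shift total [0.0021, -0.002, 0.1676]
```

View pics/w6.png

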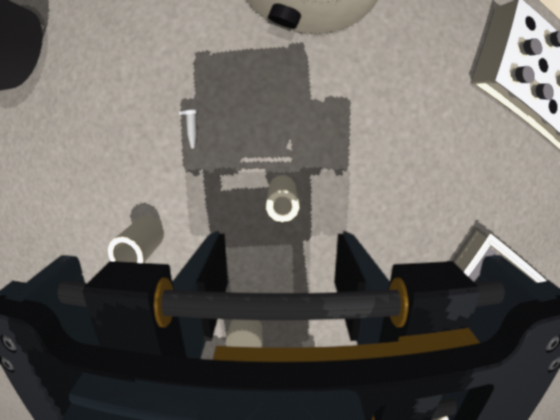

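Narrow sleeve stands at (283,190), centred under the fingers; wide one at (130,245), pot partly hidden at (245,332).

Call:
{"method": "send_rows", "body": {
  "deltas": [
    [[0,0.002,0.05],[0,0,0]],
    [[0,0,0.08],[0,0,0]],
    [[0,0,0.07],[0,0,0]],
    [[0,0,0.05],[0,0,0]],
    [[0,0,0.014],[0,0,0]],
    [[0,0,0],[0,0,0]]
  ]
}}

```text
time_s: 10.9
ee_pos: [624.0, 298.3, 51.3]
ee_rot: [180.0, 0.1, 21.4]
force: [-0.4, 0.0, -0.2]
gripper_width: 63.9
gripper_force: 0.0
```

Call:
{"method": "send_rows", "body": {
  "deltas": [
    [[0,0,0],[0,0,0]],
    [[0,0,0],[0,0,0]],
    [[0,0,0],[0,0,0]],
    [[0,0,0],[0,0,0]],
    [[0,0,0],[0,0,0]],
    [[0,0,0],[0,0,0]],
    [[0,0,0],[0,0,0]]
  ],
  "grip": 1,
  "grip_force": 20
}}

```text
time_s: 11.6
ee_pos: [624.5, 299.5, 52.5]
ee_rot: [-180.0, -0.0, 21.5]
force: [-0.0, -0.5, 3.4]
gripper_width: 28.5
gripper_force: 20.0
```

Call:
{"method": "send_rows", "body": {
  "deltas": [
    [[0,0,-0.02],[0,0,0]],
    [[0,0,-0.06],[0,0,0]],
    [[0,0,-0.07],[0,0,0]],
    [[0,0,-0.03],[0,0,0]],
    [[0,0,0],[0,0,0]]
  ]
}}

```text
time_s: 12.1
ee_pos: [625.8, 299.9, 145.4]
ee_rot: [-180.0, -0.4, 21.5]
force: [-0.2, 0.4, -0.8]
gripper_width: 28.5
gripper_force: 20.0
```

Run:
```python
from h import *
cal=calibration('wrist');grab_frame('wrist')
for d in trace('wrist','narrow_sleeve'): print(d['p'],d['bbox'],d['pixels'].sum(),fit('wrist',d['pixels'],MODEL['narrow_sleeve']+[0,0,90],cal))
go([490,13,142])
```

```text
0.58 [253.7, 211.9, 55.3, 81.0] 3733 (array([628.2, 300.3]), 0.8854455449554923)
now [623.8 299.1 141.5] [180.    0.1  21.5] t 12.2 w 28.750233080615978
to [490  13 142] shift total [-0.4585, 0.4345, -0.0005]
```

Call:
{"method": "send_rows", "body": {
  "deltas": [
    [[-0.03,0.028,0],[0,0,0]],
    [[-0.06,0.057,0],[0,0,0]],
    [[-0.065,0.061,0],[0,0,0]],
    [[-0.065,0.061,0],[0,0,0]],
    [[-0.065,0.061,0],[0,0,0]],
    [[-0.065,0.061,0],[0,0,0]],
    [[-0.065,0.061,0],[0,0,0]],
    [[-0.045,0.044,0],[0,0,0]],
    [[0,0,0],[0,0,0]],
    [[0,0,0],[0,0,0]]
  ]
}}

```text
time_s: 13.2
ee_pos: [489.0, 12.9, 140.9]
ee_rot: [-179.9, 0.1, 21.4]
force: [0.4, 0.7, -0.1]
gripper_width: 28.5
gripper_force: 20.0
```

Run:
```python
from h import *
look(['sleeve_pocket','key_pocket','pot_pocket','lid_pocket'],'w7')
go([490.5,13,62])
```

```text
sleeve_pocket 0.74 [197.3, 125.2, 167.5, 121.5] [490.8  12.7] [110.1 109.5] 82.1
key_pocket 0.82 [0.0, 251.9, 31.2, 36.1] [286.7 304.7] [41.4 85.4] 38.7
key_pocket 0.73 [257.0, 13.1, 172.3, 169.8] [599.3  -2.6] [110.3 109.8] 81.9
pot_pocket 0.89 [328.9, 182.0, 123.5, 99.4] [492.2 -96.9] [113.8  77.1] 82.1
lid_pocket 0.67 [369.7, 82.0, 140.3, 157.7] [ 583.4 -111.2] [111.3 109.4] 81.8
lid_pocket 0.45 [441.6, 277.4, 35.9, 65.3] [ 444.1 -217.1] [88.3 33.4] 23.1
now [490.   14.1 141.6] [-180.     0.    21.6] t 13.45 w 28.421485789527686
to [490.5  13.   62. ] shift total [0.0002, 0.0024, 0.1592]
```

View pics/w7.png

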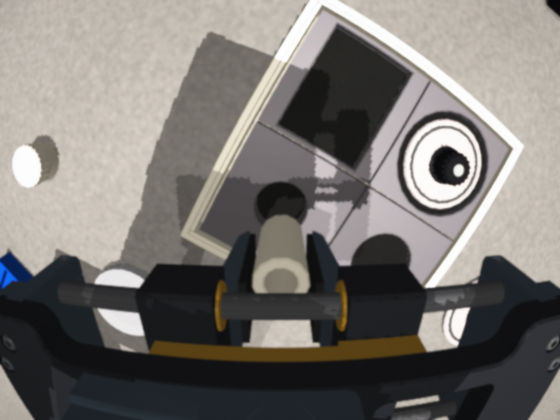

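Sleeve hangs upright at (280,255) in line with its recess at (281,203); lid seated at (443,163), pot standing at (28,165).

Call:
{"method": "send_rows", "body": {
  "deltas": [
    [[0,0,0.04],[0,0,0]],
    [[0,0,0.05],[0,0,0]],
    [[0,0,0.04],[0,0,0]],
    [[0,0,0.02],[0,0,0]],
    [[0,0,0.008],[0,0,0]],
    [[0,0,0],[0,0,0]],
    [[0,0,0],[0,0,0]]
  ]
}}

```text
time_s: 14.15
ee_pos: [490.4, 13.3, 63.5]
ee_rot: [180.0, -0.1, 21.5]
force: [0.5, 0.1, -0.6]
gripper_width: 28.5
gripper_force: 20.0
```

Call:
{"method": "send_rows", "body": {
  "deltas": [
    [[0,0,0.003],[0,0,0]],
    [[0,0,0],[0,0,0]],
    [[0,0,0],[0,0,0]]
  ]
}}

```text
time_s: 14.45
ee_pos: [490.5, 13.2, 62.3]
ee_rot: [180.0, -0.1, 21.5]
force: [-0.4, 0.4, 5.3]
gripper_width: 28.5
gripper_force: 20.0
```

Call:
{"method": "send_rows", "body": {
  "deltas": [
    [[0,0,0],[0,0,0]],
    [[0,0,0],[0,0,0]],
    [[0,0,0],[0,0,0]],
    [[0,0,0],[0,0,0]]
  ],
  "grip": 0.45
}}

```text
time_s: 14.85
ee_pos: [489.5, 13.1, 61.2]
ee_rot: [-180.0, 0.0, 21.5]
force: [0.8, 0.4, -0.7]
gripper_width: 49.9
gripper_force: 0.0
```

Call:
{"method": "send_rows", "body": {
  "deltas": [
    [[0,0,-0.02],[0,0,0]],
    [[0,0,-0.05],[0,0,0]],
    [[0,0,-0.09],[0,0,0]],
    [[0,0,-0.06],[0,0,0]],
    [[0,0,-0.02],[0,0,0]],
    [[0,0,0],[0,0,0]]
  ]
}}

```text
time_s: 15.45
ee_pos: [490.4, 13.2, 183.0]
ee_rot: [179.9, -0.2, 21.5]
force: [1.2, 0.4, -0.3]
gripper_width: 50.1
gripper_force: 0.0
```

Run:
```python
from h import *
cal=calibration('wrist');grab_frame('wrist')
for d in trace('wrist','narrow_sleeve'): print(d['p'],d['bbox'],fit('wrist',d['pixels'],MODEL['narrow_sleeve']+[0,0,10],cal))
look(['pot_pocket','grease_pot'])
go([438,276,181])
```

```text
0.56 [265.8, 176.6, 30.9, 49.3] (array([490.7,  12.9]), 0.9004563456643103)
pot_pocket 0.77 [300.3, 174.0, 134.9, 100.9] [475.3 -94. ] [114.3 110.9] 81.9
grease_pot 0.67 [33.6, 136.7, 44.0, 40.8] [436.6 276.3] area 0.88
grease_pot 0.4 [445.3, 260.3, 33.6, 68.2] [ 457.5 -252.6] area 1.1
now [488.7  13.1 179.8] [-179.9    0.2   21.5] t 15.7 w 50.33459541287326
to [438 276 181] shift total [0.0981, -0.5263, -0.002]
```

Call:
{"method": "send_rows", "body": {
  "deltas": [
    [[0.009,-0.05,0],[0,0,0]],
    [[0.014,-0.08,0],[0,0,0]],
    [[0.016,-0.09,0],[0,0,0]],
    [[0.016,-0.09,0],[0,0,0]],
    [[0.016,-0.09,0],[0,0,0]],
    [[0.014,-0.08,0],[0,0,0]],
    [[0.01,-0.048,0],[0,0,0]],
    [[0,0,0],[0,0,0]],
    [[0,0,0],[0,0,0]]
  ],
  "grip": 0.2
}}

```text
time_s: 16.6
ee_pos: [436.7, 275.9, 180.3]
ee_rot: [179.9, 0.1, 21.6]
force: [-0.5, 0.5, -0.6]
gripper_width: 72.7
gripper_force: 0.0
```

Run:
```python
from h import *
look(['grease_pot'],'w8')
go([438,276,26])
```

```text
grease_pot 0.57 [258.0, 169.6, 46.7, 51.1] [436.6 274.4] area 0.92
now [437.1 275.1 180.8] [180.    0.1  21.4] t 16.7 w 73.31110906947993
to [438 276  26] shift total [0.0029, -0.0014, 0.3095]
```

View pics/w8.png

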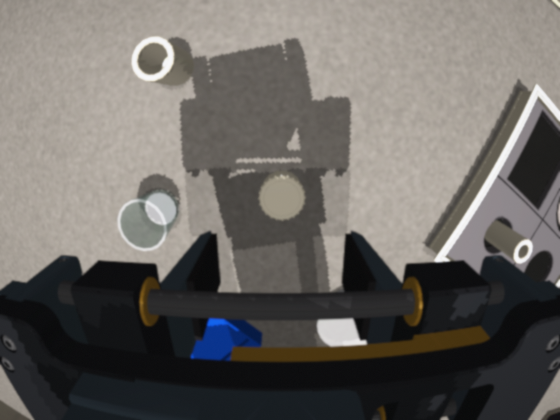

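Pot at (281,195) centred between the fingers; beaker at (150,215) stays about 100 mm off; sleeve stands in its recess at (510,245).

Call:
{"method": "send_rows", "body": {
  "deltas": [
    [[0,0.001,0.05],[0,0,0]],
    [[0,0.001,0.08],[0,0,0]],
    [[0,0,0.09],[0,0,0]],
    [[0,0,0.06],[0,0,0]],
    [[0,0,0.025],[0,0,0]],
    [[0,0,0.006],[0,0,0]],
    [[0,0,0],[0,0,0]]
  ]
}}

```text
time_s: 17.4
ee_pos: [438.0, 274.4, 25.9]
ee_rot: [180.0, 0.0, 21.4]
force: [0.2, -0.3, 0.7]
gripper_width: 73.1
gripper_force: 0.0
```

Call:
{"method": "send_rows", "body": {
  "deltas": [
    [[0,0,0],[0,0,0]],
    [[0,0,0],[0,0,0]],
    [[0,0,0],[0,0,0]],
    [[0,0,0],[0,0,0]],
    [[0,0,0],[0,0,0]],
    [[0,0,0],[0,0,0]],
    [[0,0,0],[0,0,0]]
  ],
  "grip": 1
}}

```text
time_s: 18.1
ee_pos: [437.9, 275.4, 26.5]
ee_rot: [-180.0, -0.0, 21.5]
force: [-0.8, -0.2, 5.3]
gripper_width: 43.6
gripper_force: 20.0
```

Call:
{"method": "send_rows", "body": {
  "deltas": [
    [[0,0,-0.02],[0,0,0]],
    [[0,0,-0.06],[0,0,0]],
    [[0,0,-0.08],[0,0,0]],
    [[0,0,-0.07],[0,0,0]],
    [[0,0,-0.02],[0,0,0]],
    [[0,0,0],[0,0,0]]
  ]
}}

```text
time_s: 18.7
ee_pos: [438.2, 275.7, 152.4]
ee_rot: [-180.0, -0.2, 21.5]
force: [-0.4, -0.6, -0.9]
gripper_width: 43.8
gripper_force: 20.0
```

Run:
```python
from h import *
s=state();print(s['gripper_width'],s['force'])
go([475,-96,151])
```

```text
43.840053970917594 [-0.4 -0.6 -0.9]
now [438.2 275.7 152.4] [-180.    -0.2   21.5] t 18.7 w 43.840053970917594
to [475 -96 151] shift total [-0.2037, 0.7187, 0.0017]
```

Call:
{"method": "send_rows", "body": {
  "deltas": [
    [[-0.012,0.04,0],[0,0,0]],
    [[-0.02,0.07,0],[0,0,0]],
    [[-0.024,0.085,0],[0,0,0]],
    [[-0.025,0.09,0],[0,0,0]],
    [[-0.025,0.09,0],[0,0,0]],
    [[-0.025,0.09,0],[0,0,0]],
    [[-0.025,0.09,0],[0,0,0]],
    [[-0.025,0.085,0],[0,0,0]],
    [[-0.021,0.077,0],[0,0,0]],
    [[0,0,0],[0,0,0]]
  ]
}}

```text
time_s: 19.7
ee_pos: [474.2, -99.0, 148.9]
ee_rot: [-180.0, 0.2, 21.2]
force: [-0.1, -0.3, -1.2]
gripper_width: 43.4
gripper_force: 20.0
```

Call:
{"method": "send_rows", "body": {
  "deltas": [
    [[0,0,0.05],[0,0,0]],
    [[0,0,0.04],[0,0,0]],
    [[0,0,0],[0,0,0]],
    [[0,0,0],[0,0,0]]
  ]
}}

```text
time_s: 20.1
ee_pos: [474.1, -94.5, 105.1]
ee_rot: [-179.9, 0.1, 21.5]
force: [0.6, 0.3, -0.0]
gripper_width: 43.8
gripper_force: 20.0
```

Run:
```python
from h import *
im,cal=look(['pot_pocket','sleeve_pocket','lid_pocket','key_pocket'],'w9')
go([475,-95.5,48])
```

```text
pot_pocket 0.66 [190.9, 124.4, 187.8, 129.6] [475.2 -96.3] [109.7 111.1] 81.8
sleeve_pocket 0.97 [80.0, 60.6, 176.5, 188.3] [490.7  12.9] [111.6 112. ] 81.4
lid_pocket 0.84 [258.3, 0.7, 192.1, 195.4] [ 583.4 -112. ] [108.8 109.6] 82.0
key_pocket 0.56 [131.5, 1.3, 195.2, 118.6] [596.5  -3.1] [110.1 104.4] 82.0
now [475.4 -95.2 106.7] [179.9  -0.1  21.5] t 20.35 w 43.470400047553774
to [475.  -95.5  48. ] shift total [-0.0011, 0.0002, 0.1175]
```

View pics/w9.png

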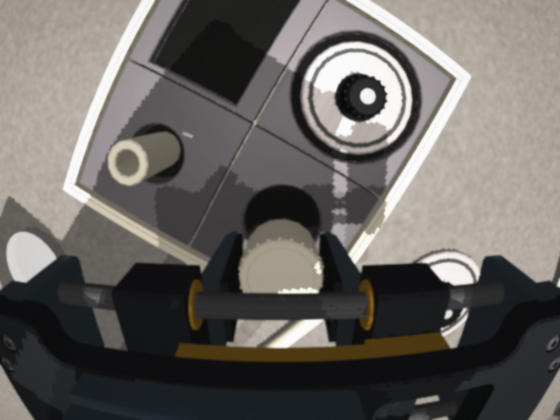

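Pot held level at (281,255), in line with its recess at (281,215); sleeve upright at (145,155), lid seated at (357,97).

Call:
{"method": "send_rows", "body": {
  "deltas": [
    [[0,0,0.04],[0,0,0]],
    [[0,0,0.04],[0,0,0]],
    [[0,0,0.02],[0,0,0]],
    [[0,0,0.01],[0,0,0]],
    [[0,0,0.005],[0,0,0]],
    [[0,0,0],[0,0,0]],
    [[0,0,0],[0,0,0]]
  ]
}}

```text
time_s: 21.05
ee_pos: [475.4, -95.4, 49.0]
ee_rot: [179.9, -0.1, 21.5]
force: [-0.4, 0.6, -0.2]
gripper_width: 43.9
gripper_force: 20.0
```

Call:
{"method": "send_rows", "body": {
  "deltas": [
    [[0,0,0.003],[0,0,0]],
    [[0,0,0],[0,0,0]],
    [[0,0,0],[0,0,0]]
  ]
}}

```text
time_s: 21.35
ee_pos: [475.5, -95.5, 48.4]
ee_rot: [179.9, -0.1, 21.5]
force: [-2.3, 0.6, 8.9]
gripper_width: 43.5
gripper_force: 20.0
```

Call:
{"method": "send_rows", "body": {
  "deltas": [
    [[0,0,0],[0,0,0]],
    [[0,0,0],[0,0,0]],
    [[0,0,0],[0,0,0]],
    [[0,0,0],[0,0,0]]
  ],
  "grip": 0.32
}}

```text
time_s: 21.75
ee_pos: [474.8, -95.3, 46.8]
ee_rot: [180.0, 0.0, 21.5]
force: [1.0, 0.8, 0.6]
gripper_width: 62.0
gripper_force: 0.0
```

Call:
{"method": "send_rows", "body": {
  "deltas": [
    [[0,0,-0.02],[0,0,0]],
    [[0,0,-0.05],[0,0,0]],
    [[0,0,-0.09],[0,0,0]],
    [[0,0,-0.08],[0,0,0]],
    [[0,0,-0.03],[0,0,0]],
    [[0,0,0],[0,0,0]]
  ]
}}

```text
time_s: 22.35
ee_pos: [476.5, -95.7, 185.2]
ee_rot: [179.8, -0.3, 21.5]
force: [0.2, 0.4, 0.1]
gripper_width: 62.2
gripper_force: 0.0
```

Run:
```python
from h import *
cal=calibration('wrist');grab_frame('wrist')
for d in trace('wrist','grease_pot'): print(d['p'],d['bbox'],fit('wrist',d['pixels'],MODEL['grease_pot']+[0,0,22],cal))
s=state();go([515,-430,182])
```

```text
now [474.4 -95.2 181.7] [-180.     0.    21.5] t 22.45 w 62.23140103496222
to [ 515 -430  182] shift total [-0.1696, 0.6529, -0.0006]
```

Call:
{"method": "send_rows", "body": {
  "deltas": [
    [[-0.012,0.045,0],[0,0,0]],
    [[-0.019,0.075,0],[0,0,0]],
    [[-0.022,0.085,0],[0,0,0]],
    [[-0.023,0.09,0],[0,0,0]],
    [[-0.023,0.09,0],[0,0,0]],
    [[-0.023,0.09,0],[0,0,0]],
    [[-0.022,0.085,0],[0,0,0]],
    [[-0.018,0.06,0],[0,0,0]],
    [[-0.008,0.033,0],[0,0,0]],
    [[0,0,0],[0,0,0]]
  ],
  "grip": 0.5
}}

```text
time_s: 23.45
ee_pos: [514.4, -431.9, 178.9]
ee_rot: [-179.8, 0.1, 21.3]
force: [0.1, 0.9, -0.2]
gripper_width: 45.6
gripper_force: 0.0
```

Call:
{"method": "send_rows", "body": {
  "deltas": [
    [[0,0,0],[0,0,0]],
    [[0,0,0],[0,0,0]]
  ]
}}

```text
time_s: 23.65
ee_pos: [515.0, -428.7, 181.2]
ee_rot: [-179.9, 0.0, 21.5]
force: [-0.5, -0.0, 0.2]
gripper_width: 45.8
gripper_force: 0.0
```

Run:
```python
from h import *
look(['key'],'w10')
s=state();print(s['ee_pos'],s['qpos'])
```

```text
key 0.9 [273.3, 144.7, 48.3, 81.1] [ 526.1 -444.1] [85.5 55.4] 21.5
[ 515.3 -428.9  182. ] [-40.8  28.6  79.9   0.   71.5  27.7]
```

View pics/w10.png

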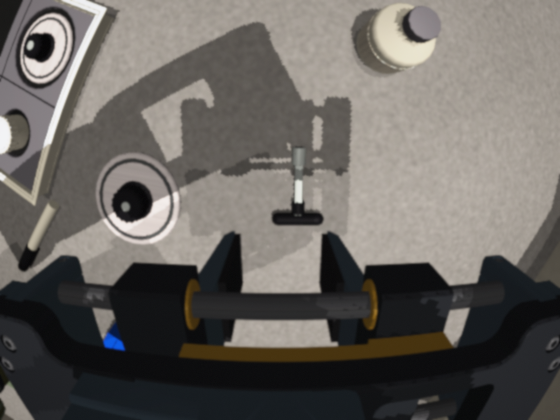

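Key at (298,185), shaft straight up the picture with the handle at the bottom (298,218), already in line with the tool; pot seated in tray at left edge.

Run:
```python
from h import *
c=calibration('wrist')
for u in [(298,150),(298,170),(298,190),(298,205)]: print(u,at('wrist',u,7)[:2])
# shift current calibration to pose of picture w5
cal=dict(c); off=np.array([583,-111.5,184])-np.array([515,-429.5,182]); cal['t']=np.array(c['t'])-np.array(c['R'])@off
Q=np.array([at('wrist',u,30,cal)[:2] for u in [(178,85),(243,118),(194,203),(135,172)]]); print(Q,Q.mean(0))
for i in range(4):
    d=Q[(i+1)%4]-Q[i]; print(np.hypot(*d),np.degrees(np.arctan2(d[1],d[0])))
go([530,-442.5,182])
```

```text
(298, 150) [ 562.2 -429.8]
(298, 170) [ 542.9 -437.7]
(298, 190) [ 523.  -445.8]
(298, 205) [ 507.8 -452.1]
[[651.3  22.6]
 [641.9 -49.7]
 [544.3 -31.5]
 [552.5  39.8]] [597.5  -4.7]
72.91043894264213 -97.41214628110309
99.29142683246218 169.44574736847164
71.7791847635394 83.39054150462634
100.24016687465503 -9.873076302522632
now [ 515.3 -428.9  182. ] [-180.     0.    21.5] t 23.75 w 45.4806066962842
to [ 530.  -442.5  182. ] shift total [0.0174, 0.0361, -0.0001]
```

Call:
{"method": "send_rows", "body": {
  "deltas": [
    [[0.009,0.018,0.05],[0,0,0]],
    [[0.009,0.018,0.08],[0,0,0]],
    [[0,0,0.08],[0,0,0]],
    [[0,0,0.03],[0,0,0]],
    [[0,0,0],[0,0,0]],
    [[0,0,0],[0,0,0]]
  ]
}}

```text
time_s: 24.35
ee_pos: [531.1, -444.0, 63.7]
ee_rot: [179.9, -0.1, 21.5]
force: [0.2, -0.1, 0.2]
gripper_width: 45.6
gripper_force: 0.0
```

Run:
```python
from h import *
look(['key'],'w11')
cal=calibration('wrist'); m=trace('wrist','key')[0]['pixels']
rows=np.where(m.any(1))[0]
for r in rows[::8]:
    c=np.where(m[r])[0]; print(r,c.min(),c.max(),at('wrist',(c.mean(),r),7,cal)[:2])
go([530,-442.8,16.5])
```

```text
key 0.6 [245.2, 180.1, 65.8, 111.8] [ 525.4 -444.8] [85.4 53.3] 21.6
180 270 285 [ 565.3 -429.9]
188 268 287 [ 560.1 -431.9]
196 267 287 [ 554.8 -433.7]
204 268 286 [ 549.4 -435.7]
212 273 282 [ 544.2 -438.2]
220 272 281 [ 538.4 -439.7]
228 273 281 [ 533.  -442.2]
236 273 282 [ 527.5 -444.7]
244 272 282 [ 521.5 -446.6]
252 272 283 [ 515.8 -449.3]
260 268 286 [ 509.6 -451.3]
268 269 286 [ 503.5 -454. ]
276 243 312 [ 497.2 -456.5]
284 243 313 [ 490.8 -459.4]
now [ 531.4 -444.6   64.7] [179.8  -0.1  21.5] t 24.5 w 45.703876207457455
to [ 530.  -442.8   16.5] shift total [-0.0015, -0.0047, 0.0963]
```

View pics/w11.png

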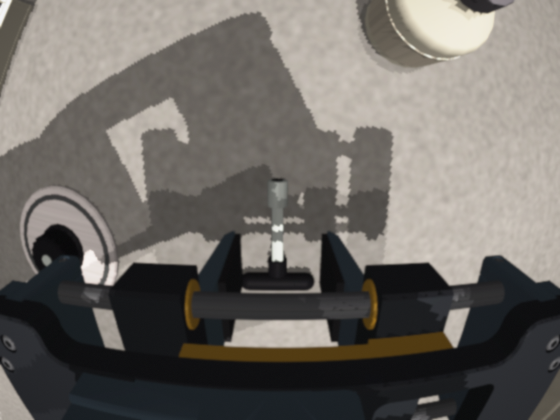

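Key shaft at (277,232), between the fingers, about 1.5 mm off the centre line.

Call:
{"method": "send_rows", "body": {
  "deltas": [
    [[-0.003,-0.0025,0.04],[0,0,0]],
    [[0,0,0.035],[0,0,0]],
    [[0,0,0.012],[0,0,0]],
    [[0,0,0.004],[0,0,0]],
    [[0,0,0],[0,0,0]],
    [[0,0,0],[0,0,0]]
  ]
}}

```text
time_s: 25.1
ee_pos: [529.0, -443.6, 17.7]
ee_rot: [179.9, -0.1, 21.5]
force: [0.1, 0.4, 1.1]
gripper_width: 45.7
gripper_force: 0.0
```

Call:
{"method": "send_rows", "body": {
  "deltas": [
    [[0,0,0],[0,0,0]],
    [[0,0,0],[0,0,0]],
    [[0,0,0],[0,0,0]],
    [[0,0,0],[0,0,0]],
    [[0,0,0],[0,0,0]],
    [[0,0,0],[0,0,0]],
    [[0,0,0],[0,0,0]],
    [[0,0,0],[0,0,0]]
  ],
  "grip": 1,
  "grip_force": 35
}}

```text
time_s: 25.9
ee_pos: [528.4, -443.1, 16.5]
ee_rot: [180.0, 0.0, 21.5]
force: [-0.2, 0.8, 0.5]
gripper_width: 7.9
gripper_force: 35.0
```

Call:
{"method": "send_rows", "body": {
  "deltas": [
    [[0,0,-0.01],[0,0,0]],
    [[0,0,-0.03],[0,0,0]],
    [[0,0,-0.07],[0,0,0]],
    [[0,0,-0.09],[0,0,0]],
    [[0,0,-0.05],[0,0,0]],
    [[0,0,0],[0,0,0]]
  ]
}}

```text
time_s: 26.5
ee_pos: [530.6, -445.0, 148.1]
ee_rot: [179.4, -0.3, 21.5]
force: [0.2, -0.3, -1.5]
gripper_width: 7.7
gripper_force: 35.0
```

Call:
{"method": "send_rows", "body": {
  "deltas": [
    [[0.022,-0.037,0],[0,0,0]],
    [[0.04,-0.067,0],[0,0,0]],
    [[0.048,-0.08,0],[0,0,0]],
    [[0.048,-0.08,0],[0,0,0]],
    [[0.048,-0.08,0],[0,0,0]],
    [[0.048,-0.08,0],[0,0,0]],
    [[0.048,-0.08,0],[0,0,0]],
    [[0.048,-0.08,0],[0,0,0]],
    [[0.045,-0.075,0],[0,0,0]],
    [[0.04,-0.067,0],[0,0,0]]
  ]
}}

```text
time_s: 27.5
ee_pos: [596.2, -22.3, 140.0]
ee_rot: [-179.9, 0.2, 21.5]
force: [0.1, 0.4, 0.0]
gripper_width: 7.6
gripper_force: 35.0
```

Call:
{"method": "send_rows", "body": {
  "deltas": [
    [[0.024,-0.038,0],[0,0,0]],
    [[0,0,0],[0,0,0.13]],
    [[0,0,0],[0,0,0.23]],
    [[0,0,0],[0,0,0.23]],
    [[0,0,0],[0,0,0.23]],
    [[0,0,0],[0,0,0.14]],
    [[0,0,0],[0,0,0.08]],
    [[0,0,0],[0,0,0]],
    [[0,0,0],[0,0,0]]
  ]
}}

```text
time_s: 28.4
ee_pos: [601.0, -2.9, 140.4]
ee_rot: [180.0, 0.1, -8.2]
force: [0.4, -0.6, -1.0]
gripper_width: 7.4
gripper_force: 35.0
```

Run:
```python
from h import *
im,cal=look(['key_pocket'],'w12')
for d in trace('wrist','key'):
    P=np.array([at('wrist',u,132,cal)[:2] for u in np.argwhere(d['pixels'])[:,::-1]]).astype(np.float32)
    print(d['p'],d['bbox'],cv2.minAreaRect(P))
go([602.5,-3.7,90],-8.4)
```

```text
0.66 [268.7, 193.2, 23.0, 133.9] ((599.0438842773438, -3.373232841491699), (13.576240539550781, 86.11715698242188), 81.76628112792969)
now [601.7  -3.3 141.1] [180.    0.   -8.3] t 28.55 w 7.630111126023164
to [602.5  -3.7  90. ] shift total [0.0017, 0.0005, 0.1022]
turn [0.0, 0.002, 0.004]
```

View pics/w12.png

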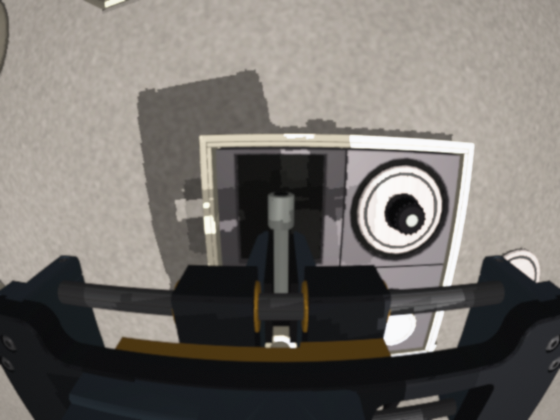

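Key held at (281,230) in line with and centred over its recess (236–327 wide); lid at (402,210) and pot at (400,325) seated.

Call:
{"method": "send_rows", "body": {
  "deltas": [
    [[0,0,0.05],[0,0,0]],
    [[0,0,0.07],[0,0,0]],
    [[0,0,0.05],[0,0,0]],
    [[0,0,0.02],[0,0,0]],
    [[0,0,0.014],[0,0,0]],
    [[0,0,0.004],[0,0,0]],
    [[0,0,0],[0,0,0]],
    [[0,0,0],[0,0,0]]
  ]
}}

```text
time_s: 29.35
ee_pos: [603.0, -3.6, 38.6]
ee_rot: [-180.0, -0.1, -8.3]
force: [-0.1, -0.2, -1.5]
gripper_width: 7.5
gripper_force: 35.0
```

Call:
{"method": "send_rows", "body": {
  "deltas": [
    [[0,0,0.002],[0,0,0]],
    [[0,0,0],[0,0,0]],
    [[0,0,0],[0,0,0]]
  ]
}}

```text
time_s: 29.65
ee_pos: [602.2, -3.6, 36.7]
ee_rot: [180.0, -0.0, -8.3]
force: [-0.8, 0.2, -0.7]
gripper_width: 7.5
gripper_force: 35.0
```

Call:
{"method": "send_rows", "body": {
  "deltas": [
    [[0,0,0.002],[0,0,0]],
    [[0,0,0],[0,0,0]],
    [[0,0,0],[0,0,0]]
  ]
}}

```text
time_s: 29.95
ee_pos: [602.3, -3.6, 36.4]
ee_rot: [180.0, -0.0, -8.3]
force: [-1.1, 0.8, 4.5]
gripper_width: 7.8
gripper_force: 35.0
```

Call:
{"method": "send_rows", "body": {
  "deltas": [
    [[0,0,0],[0,0,0]],
    [[0,0,0],[0,0,0]],
    [[0,0,0],[0,0,0]],
    [[0,0,0],[0,0,0]]
  ],
  "grip": 0.7
}}

```text
time_s: 30.35
ee_pos: [602.0, -3.6, 35.2]
ee_rot: [180.0, 0.0, -8.3]
force: [0.7, 0.5, -0.2]
gripper_width: 27.2
gripper_force: 0.0
```

Call:
{"method": "send_rows", "body": {
  "deltas": [
    [[0,0,-0.02],[0,0,0]],
    [[0,0,-0.05],[0,0,0]],
    [[0,0,-0.09],[0,0,0]],
    [[0,0,-0.09],[0,0,0]],
    [[-0.05,0,-0.05],[0,0,0]],
    [[-0.08,0,0],[0,0,0]],
    [[-0.08,0,0],[0,0,0]],
    [[-0.03,0,0],[0,0,0]],
    [[0,0,0],[0,0,0]],
    [[0,0,0],[0,0,0]]
  ]
}}

```text
time_s: 31.35
ee_pos: [484.4, 13.7, 186.3]
ee_rot: [-180.0, -0.2, -8.3]
force: [0.3, -0.6, 0.3]
gripper_width: 27.4
gripper_force: 0.0
```

Run:
```python
from h import *
im,cal=look(['wide_sleeve','large_lid'],'w13')
for n,z in(('small_lid',22),('narrow_sleeve',10),('grease_pot',22)):
    for d in trace('wrist',n):
        if d['p']>.4: print(n,d['p'],fit('wrist',d['pixels'],MODEL[n]+[0,0,z],cal))
for d in trace('wrist','key'):
    P=np.array([at('wrist',u,27,cal)[:2] for u in np.argwhere(d['pixels'])[:,::-1]]).astype(np.float32); print('key',d['p'],cv2.minAreaRect(P))
print(state()['ee_pos'])
```

```text
large_lid 0.7 [473.3, 146.9, 62.9, 84.6] [ 444.8 -278.1] area 0.93
small_lid 0.74 (array([ 582.6, -112.4]), 0.9821643551985147)
narrow_sleeve 0.9 (array([491.2,  13.2]), 0.949139054163033)
narrow_sleeve 0.55 (array([523.8, 367.3]), 0.17831766282514075)
grease_pot 0.62 (array([474.7, -96.3]), 0.9131810498008535)
key 0.82 ((600.5165405273438, -4.243526458740234), (54.017005920410156, 84.38594818115234), 81.66773986816406)
[483.9  13.7 185.1]
```

View pics/w13.png

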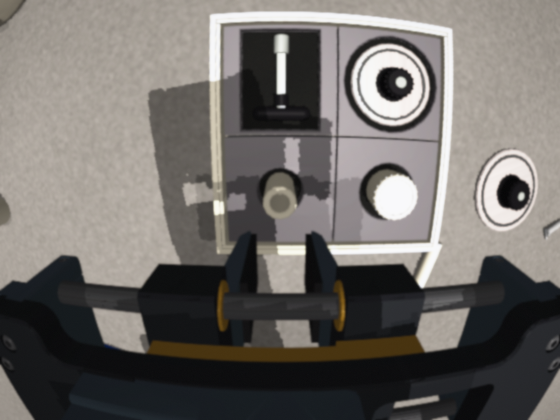

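All four parts sit in their pockets: key (281,72), lid (390,83), sleeve (280,193), pot (391,193). The large lid has not moved.

```bash
python3 -c "
from workcell import *
print(job_done())"
```

```text
the job is handed in; nothing more can be done
None
```

The small lid, narrow sleeve, grease pot and key were each set down in their own pockets, in that order. The large lid and wide sleeve were not touched, and the job was handed in at about 31 s of the 109 s allowed.

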